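# Find the full jar and set it under the desk riser, midway between glue bottle and cup

### The arm

A 6-joint arm with a two-finger parallel gripper is mounted at the origin on the work surface. World frame = base frame: x ahead of the robot, y to its left, z up, the work surface at z = 0. Lengths are in mm, angles in rad, forces in N, time in s.
With the tool pointing down it reaches from about 350 to 775 mm from the base axis. Payload 7.3 kg.
Tool frame: the origin (TCP) lies midway between the tips of the shut fingers; the grasp point (between the pads) lies 19 mm behind it; z points along the fingers, y is the direction in which the jaws open and shut (so a half turn about z gives the same grasp; the last joint's range is limited). The gripper opens to 92 mm and grips with 3 to 60 N. Pads are 19 mm wide; open, the fingers measure 130 mm over their backs; the gripper's body (75 mm by 190 mm) begins 47 mm behind the grasp point.
Start: joints at [-1.419, 0.342, 1.524, -0, 1.275, -0.146], TCP at [154.067, -501.905, 226.741] pointing down, gripper open.
Joint ranges: [-2.53, 2.53], [-0.77, 2.02], [0.04, 2.7], [-1, 4.14], [0.28, 2.66], [-3.11, 3.11]. Speed limits (rad/s): [2.57, 2.57, 3.14, 3.14, 3.14, 3.14].

### API

Orientations are given as [roll, pitch, yaw] about the fixed x, y, z axes, in that order (R = Rz(yaw) Ry(pitch) Rx(roll)).
In Python, from plant import bot gives the robot as it stands.
- The arm moves only by the tool step_arm, never from a script. Its argument "deltas" is a list of rows, each a list of 6 numbers: the shift along the tool's x, y, z in mm, then the turn, a rotation vector about the tool's x, y, z in rad. A call has 1 to 5 rows; each row is the pose to reach, as a shift and turn from the pose commanded when the call began, along the tool's axes at that moment; what a row does not reach only later rows make up. A row lasts 1/12 s, in which the tool goes at most 41.7 mm and 7.16 degrees, less where a joint would pass 70% of its speed; a pose out of reach is approached as far as the arm can. A call with a gripper value outside its range is refused whole. "fingers" is the finger opening in mm, from 0 to 91.8, set as the call begins (left out, the last holds). The fingers move at their own pace and stop on an object; the grip force is fixed at half the most. Time passes only in rows, so rows that repeat a pose let the fingers close. It gives the time, the measured TCP pose, the force and the opening at its end, in the units of the state.
- bot.get_obs(): the state, without advancing time (a new reading comes with each control period).
- bot.capture(name): name is "side" or "top" or "wrist"; returns a dict with "color" (480x640x3 uint8, red, green, blue), "fx", "fy", "cx", "cy" (pixels), "k1" (the pictures are not rectified: a ray, as slopes to the right and down, at radius r is drawn at 1 + k1 r^2 times it, then the intrinsics apply), "R" (3x3) and "t" (3): a world point X has camera coordinates R X + t. Camera axes: x right, y down, z forward; pixel columns grow to the right and rows downward; lengths in mm; the calibration is good to about 2 mm. A picture is of the moment at which its call begins. There is no depth.
- bot.close_job(): hands the job in, once; it reports no verdict.
Trained networks look in a picture, given as the dict that the camera call returned (one of the last four; its "shot" number tells which), for a name from the list of things; names that differ only in an ending like _2 or _b are one class to them, and where a whole thing is asked for, a point or a joint stands for the part that bears it (a point fixed in the world has none). Each returns a list of dicts, best first, with "p" (0 to 1); they miss things now and then, are a little off and sometimes report something else, mostly with a low value. They report only what shows in the picture. A call takes as long as a camera call. They do not tell look-alikes from the thing itself.
- bot.boxes_of(query, picture): "rect" ([centre column, centre row, width, height] in pixels, round what is visible of it).
The state is a dict: "time": time; "joint_positions": joint angles; "dq": joint speeds; "tau": joint torques, N m; "tool_pos": TCP position; "tcp_rot": TCP orientation; "contact_force": force on the tool from outside, world axes, zero at the start; "moment": the same for the moment, N m; "grip_width": finger opening in mm.
Only numpy, scipy, OpenCV 4.12 (cv2) and the standard library are available. Lean on these libraries where they do the work, as an engineer would, in place of code of your own. Each camera call takes 0.05 s, during which the arm holds its last target. There are 200 camera calls.

### The job

One of the three look-alike craft jars is full and the other two are empty: find the full one by its weight and set it down upright, not dropped, under the front edge of the clear riser, in line with the glue bottle and the cup and midway between them. Any empty jar you lift goes back upright where it stood; leave the glue bottle, the cup and the other things on the table alone and do not bang the riser.

Things in the scene. Friction and masses are not known exactly. Their poses are not given: they have to be found in the camera images.
- jar_1: one of three lidded jars that look the same: upright cylinder 60 mm across, 70 mm tall, white plastic with a white lid, origin at the centre of its underside, z up its axis. One of the three is full (about 270 to 380 g), the other two are empty (about 50 to 75 g); nothing but the weight tells which, and the numbering says nothing
- jar_2: one of three lidded jars that look the same: upright cylinder 60 mm across, 70 mm tall, white plastic with a white lid, origin at the centre of its underside, z up its axis. One of the three is full (about 270 to 380 g), the other two are empty (about 50 to 75 g); nothing but the weight tells which, and the numbering says nothing
- jar_3: one of three lidded jars that look the same: upright cylinder 60 mm across, 70 mm tall, white plastic with a white lid, origin at the centre of its underside, z up its axis. One of the three is full (about 270 to 380 g), the other two are empty (about 50 to 75 g); nothing but the weight tells which, and the numbering says nothing
- riser: fixed riser: clear board 10 mm thick, 440 wide (y), metal front and back edges at x = -12 and 158 mm, underside 150 mm up; wooden end panels (inner faces y = +-206, x = 20 to 150). Origin on the table at mid width; x away from its front, y left. The board overhangs the row at x = 0: a tool pointing straight down hits it, so come from the open front with the tool leaning back 30 to 45 degrees
- glue: small white glue bottle with an orange cap, 44 mm across, 100 mm tall, standing under the front edge of the riser at riser x = 0; origin at the centre of its underside
- cup: small white cup without handle, 60 mm across its rim, 70 mm tall, standing under the front edge of the riser at riser x = 0, to the right of the glue bottle (-y of the riser), 214 to 226 mm from it, centre to centre; origin at the centre of its underside
- tape: bystander: roll of tape lying flat, 68 mm across, 18 mm high; origin at the centre of its underside
- brush: bystander: paint brush 170 mm long lying on the table along its x axis; origin near its middle
- tray: bystander: shallow grey tray 70 x 50 mm, 25 mm high; origin at the centre of its underside
Not all that is in view belongs to the job. What is shaped like the glue but black, turquoise or yellow is not meant.

How it is judged:
By the outcome, as a careful person would: the job done as asked, in the order asked, and still so for the second after the job is handed in, with the robot touching nothing.
It also fails if it takes over 72 s, if anything falls off the work surface, if the arm or the gripper's body presses on something with over 40 N, if the wrist force passes 120 N, or if a joint passes its speed limit or range.

## Working session

There is one attempt and no reset: what is moved stays moved. The work goes in short steps, Python scripts to look and compute and a tool call to move; the robot and the scene stay as the last step left them, time stands still between calls to the robot, and variables do not carry over. Pictures are saved under pics/ and viewed, about 8 in all and at most 12, crops included, and the job is handed in when it is done.

Besides the shell and the picture viewer there is one more tool, called after ">>>" in YAML: its name, and indented under it one key for each argument. step_arm: Moves the arm, as the interface text tells. Its arguments: {"type":"object","properties":{"deltas":{"type":"array"},"fingers":{"type":"number"}},"required":["deltas"]}

```bash
mkdir -p pics; ls
cat > h.py <<'E'
import numpy as np, cv2
from plant import bot
def ray(c,u,v):
    K=np.array([[c['fx'],0,c['cx']],[0,c['fy'],c['cy']],[0,0,1.]])
    p=cv2.undistortPoints(np.array([[[u,v]]],float),K,np.array([c['k1'],0,0,0.]))[0,0]
    R=np.array(c['R']);t=np.array(c['t'])
    return -R.T@t, R.T@np.array([p[0],p[1],1])
def onz(c,u,v,z):
    o,d=ray(c,u,v); return o+d*(z-o[2])/d[2]
def proj(c,X):
    R=np.array(c['R']);P=R@np.array(X,float)+c['t'];a=P[:2]/P[2];a=a*(1+c['k1']*(a@a))
    return np.array([c['fx']*a[0]+c['cx'],c['fy']*a[1]+c['cy']])
def save(c,n): cv2.imwrite('pics/'+n,c['color'][:,:,::-1])
E
python3 - <<'E'
from h import *
for n in('top','side'):
    c=bot.capture(n); save(c,n+'1.png'); print(n,'cam',-np.array(c['R']).T@c['t'])
    for q in('jar_1','glue','cup','riser','tape','brush','tray'):
        for b in bot.boxes_of(q,c): print(q,round(b['p'],2),np.round(b['rect']),np.round(onz(c,*b['rect'][:2],50)))
o=bot.get_obs();print(o['time'],o['tool_pos'],o['tcp_rot'],o['contact_force'])
E
```

```text
pics
top cam [ 378.56168672   22.41147905 1669.32056934]
jar_1 0.95 [254. 267.  24.  23.] [464. 178.  50.]
jar_1 0.86 [204. 280.  25.  31.] [430. 309.  50.]
jar_1 0.61 [213. 216.  21.  27.] [597. 287.  50.]
glue 0.8 [296. 258.  17.  16.] [485.  69.  50.]
glue 0.56 [291. 223.  21.  20.] [578.  80.  50.]
glue 0.54 [299. 287.  19.  19.] [411.  61.  50.]
glue 0.43 [358. 229.  16.   9.] [561. -93.  50.]
cup 0.5 [441. 223.  24.  10.] [ 576. -313.   50.]
riser 0.57 [409. 188. 185.  80.] [ 669. -232.   50.]
tape 0.83 [342. 278.  25.  25.] [432. -51.  50.]
brush 0.96 [469. 293.  49.  48.] [ 390. -386.   50.]
brush 0.39 [212. 217.  24.  24.] [595. 288.  50.]
tray 0.89 [167. 214.  22.  29.] [604. 409.  50.]
tray 0.26 [214. 216.  22.  22.] [597. 284.  50.]
side cam [ 65.40192794 532.73388355 762.62591365]
jar_1 0.85 [299. 294.  31.  47.] [453. 184.  50.]
jar_1 0.69 [215. 293.  37.  40.] [581. 293.  50.]
jar_1 0.69 [344. 200.  20.  38.] [569. -91.  50.]
jar_1 0.64 [255. 351.  32.  47.] [425. 326.  50.]
glue 0.84 [290. 238.  23.  38.] [576.  86.  50.]
glue 0.79 [343. 200.  22.  36.] [569. -89.  50.]
glue 0.71 [326. 257.  17.  43.] [480.  75.  50.]
glue 0.66 [354. 273.  23.  40.] [407.  69.  50.]
glue 0.39 [374. 248.  29.  26.] [417. -14.  50.]
cup 0.85 [392. 162.  22.  32.] [ 572. -290.   50.]
riser 0.83 [348. 156. 157. 149.] [ 674. -230.   50.]
tape 0.85 [376. 248.  30.  26.] [416. -17.  50.]
brush 0.61 [457. 186.  44.  12.] [ 391. -320.   50.]
tray 0.96 [159. 336.  41.  43.] [580. 426.  50.]
0.8 [ 154.07395044 -501.92596363  226.75737766] [3.14144153e+00 2.09111242e-05 2.97797982e-01] [-0.62581615  0.2526883   0.22254248]
```

View pics/top1.png

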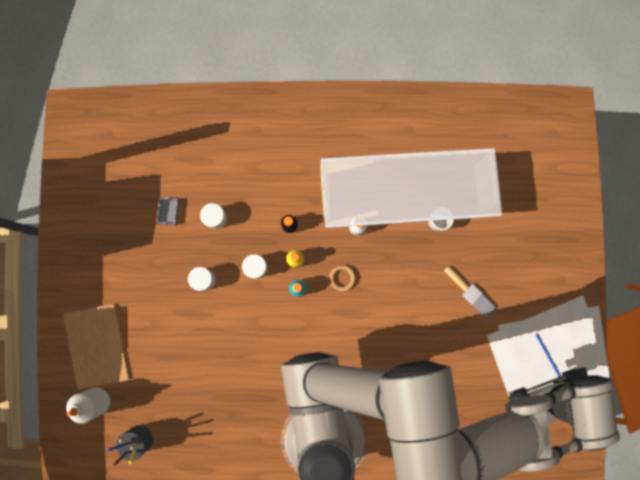

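View pics/side1.png

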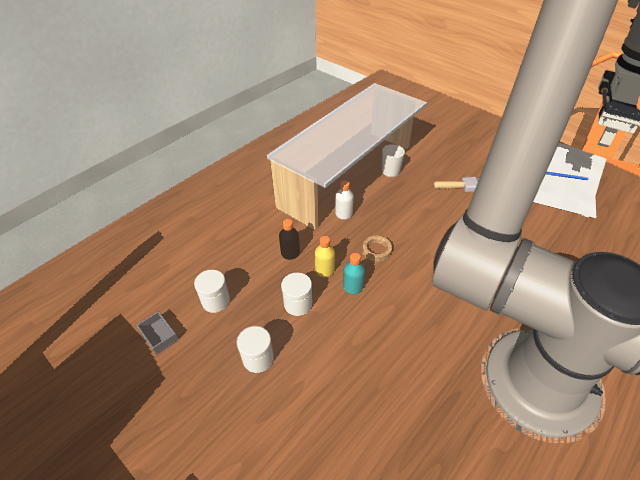

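Three jars: top view (212,216), (201,279), (254,267). Four bottle shapes: black (290,224), yellow (295,258), turquoise (298,288) and white with an orange cap (358,226) under the riser's front edge. The white one is the glue. The cup is at (441,219). Next I fit cylinders to both views and enlarge the glue and cup.

```bash
cat >> h.py <<'E'
from scipy.optimize import least_squares
def cyl(x,y,r0,r1,h):
    a=np.linspace(0,2*np.pi,24)
    return [(x+r*np.cos(t),y+r*np.sin(t),z) for r,z in((r0,0),(r1,h)) for t in a]
def fit(obs,r0,r1,h,x0):
    def f(p):
        e=[]
        for c,b,w in obs:
            P=np.array([proj(c,X) for X in cyl(*p,r0,r1,h)]);lo,hi=P.min(0),P.max(0)
            e+=list(w*np.r_[(lo+hi)/2-b[:2]])
        return np.array(e)
    s=least_squares(f,x0,x_scale=10,diff_step=1e-4);return s.x.round(1),s.fun.round(1)
E
python3 - <<'E'
from h import *
T=bot.capture('top');S=bot.capture('side')
def boxes(q,c): return [b['rect'] for b in bot.boxes_of(q,c)]
def best(q,c,uv,m=10):
    l=[b for b in boxes(q,c) if np.hypot(b[0]-uv[0],b[1]-uv[1])<m]
    return l[0] if l else None
for n,q,r0,r1,h,x0,t,s in [('A','jar_1',30,30,70,(464,178),(254,267),(299,294)),('B','jar_1',30,30,70,(430,309),(201,279),(255,351)),('C','jar_1',30,30,70,(590,287),(212,216),(213,292)),
  ('glue','glue',22,10,100,(569,-90),(358,226),(344,200)),('cup','cup',25,30,70,(574,-300),(441,219),(392,162)),('tur','glue',22,10,100,(410,60),(298,288),(354,273)),('yel','glue',22,10,100,(480,70),(295,258),(326,257)),('blk','glue',22,10,100,(570,80),(290,223),(290,238))]:
    bt,bs=best(q,T,t),best(q,S,s)
    for nm,o in(('both',[(T,bt,1),(S,bs,1)]),('side',[(S,bs,1)]),('top',[(T,bt,1)])):
        if all(k[1] is not None for k in o): print(n,nm,*fit(o,r0,r1,h,x0))
for u,v in((327,227),(500,215),(321,158),(495,150)): print('riser',onz(T,u,v,160).round())
for uv in((327,227),(500,215)): pass
a=cv2.resize(T['color'][140:240,310:510],None,fx=4,fy=4,interpolation=cv2.INTER_CUBIC)
b=cv2.resize(S['color'][135:235,320:520],None,fx=4,fy=4,interpolation=cv2.INTER_CUBIC)[:200*2]
cv2.imwrite('pics/crop.png',np.vstack([a[:,:,::-1][200:],b[:,:,::-1]])[:600])
E
```

```text
A both [462.4 175.1] [-0.7  0.8 -0.1 -1. ]
A side [460.6 176.7] [0. 0.]
A top [464.5 173.4] [-0.  0.]
B both [429.4 318.3] [-0.5 -0.2  0.4 -0.1]
B side [429.7 318.9] [-0.  0.]
B top [428.8 316.8] [-0.  0.]
C both [594.8 291. ] [-0.1  1.2 -0.6 -1. ]
C side [591.9 291.7] [-0. -0.]
C top [598.  290.8] [-0. -0.]
glue side [575.6 -93.8] [0. 0.]
cup both [ 579.8 -312.7] [ 0.2 -1.8  1.2  2.1]
cup side [ 587.8 -318.2] [-0. -0.]
cup top [ 575. -312.] [ 0. -0.]
tur both [407.7  62.9] [-0.3  0.1  0.1 -0.3]
tur side [407.3  63.6] [0. 0.]
tur top [408.  62.] [-0. -0.]
yel both [487.8  71.3] [-1.7  0.8  0.5 -1.9]
yel side [484.9  76.1] [-0. -0.]
yel top [489.9  66.7] [-0. -0.]
blk both [580.9  84.6] [-0.4 -2.   1.5  1.3]
blk side [586.3  84.2] [-0. -0.]
blk top [575.8  83.5] [-0. -0.]
riser [554. -11. 160.]
riser [ 582. -443.  160.]
riser [726.   2. 160.]
riser [ 748. -437.  160.]
```

View pics/crop.png

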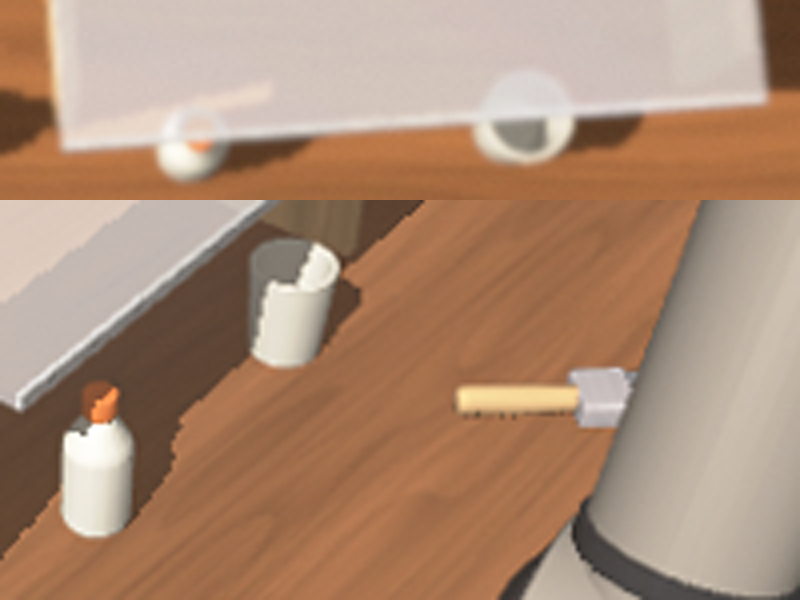

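The crop confirms the glue: a white bottle with an orange cap under the front edge, with the cup to its right. I'll start with the middle jar A, holding the tool at a 38° lean throughout.

```bash
cat >> h.py <<'E'
from scipy.spatial.transform import Rotation as Ro
LEAN=0.66
def ori(phi,th=LEAN): return Ro.from_euler('xyz',[np.pi,-th,phi])
def gr(x,y,z,phi,back=0,th=LEAN):
    R=ori(phi,th); return np.array([x,y,z])+R.apply([0,0,19-back]),R
def plan(poses,start=None):
    o=bot.get_obs()
    p,R=(np.array(o['tool_pos']),Ro.from_euler('xyz',o['tcp_rot'])) if start is None else start
    for q,Q in poses:
        d=R.inv().apply(q-p);w=(R.inv()*Q).as_rotvec()
        print(d.round(1).tolist()+w.round(3).tolist(),'rows %.1f'%max(np.linalg.norm(d)/41.7,np.degrees(np.linalg.norm(w))/7.16),'->',q.round().tolist())
        p,R=q,Q
def st():
    o=bot.get_obs();print('t %.2f'%o['time'],o['tool_pos'].round(1),o['tcp_rot'].round(3),'F',o['contact_force'].round(2),'tau',o['tau'].round(2),'w',o['grip_width'])
E
python3 - <<'E'
from h import *
plan([(np.array([420,-280,300]),ori(-.15,0.3)),(np.array([440,0,280]),ori(-.15)),gr(462,175,48,-.15,130),gr(462,175,48,-.15),gr(462,175,108,-.15)])
E
```

```text
[319.3, -134.1, -73.3, -0.067, 0.295, 0.444] rows 8.5 -> [420, -280, 300]
[-27.0, -279.8, 12.6, 0.0, 0.36, 0.0] rows 6.7 -> [440, 0, 280]
[-145.7, -176.3, 69.6, 0.0, 0.0, 0.0] rows 5.7 -> [395.0, 185.0, 136.0]
[-0.0, -0.0, 130.0, 0.0, 0.0, 0.0] rows 3.1 -> [474.0, 173.0, 33.0]
[36.8, 0.0, -47.4, 0.0, 0.0, 0.0] rows 1.4 -> [474.0, 173.0, 93.0]
```

>>> step_arm:
  deltas:
    - [40,-17,-9,-0.01,0.04,0.06]
    - [80,-34,-18,-0.02,0.08,0.11]
    - [120,-50,-27,-0.025,0.11,0.17]
    - [160,-67,-37,-0.033,0.15,0.22]
    - [195,-82,-45,-0.04,0.18,0.27]
  fingers: 88

```text
time: 2.12
tool_pos: [311.5, -370.2, 270.6]
tcp_rot: [3.126, -0.185, 0.025]
contact_force: [0.8, -0.0, -0.3]
grip_width: 87.8
```

Run:
```python
from h import *
st()
a=(np.array([430,-180,300]),ori(-.15,0.4));b=(np.array([440,20,270]),ori(-.15))
plan([a,b,gr(462,175,48,-.15,130),gr(462,175,48,-.15)])
```

```text
t 2.12 [ 311.5 -370.2  270.6] [ 3.126 -0.185  0.025] F [ 0.82 -0.02 -0.26] tau [ -5.43 -33.57 -25.01   0.47   0.14  -1.97] w 87.8351841975274
[126.5, -187.0, -9.0, -0.035, 0.213, 0.17] rows 5.4 -> [430, -180, 300]
[-30.1, -199.2, 19.8, -0.0, 0.26, 0.0] rows 4.9 -> [440, 20, 270]
[-137.2, -156.5, 63.5, 0.0, 0.0, 0.0] rows 5.2 -> [395.0, 185.0, 136.0]
[-0.0, -0.0, 130.0, 0.0, 0.0, 0.0] rows 3.1 -> [474.0, 173.0, 33.0]
```

>>> step_arm:
  deltas:
    - [25,-37,-2,-0.007,0.043,0.034]
    - [50,-74,-4,-0.014,0.085,0.068]
    - [75,-111,-5,-0.02,0.128,0.1]
    - [100,-148,-7,-0.028,0.17,0.136]
    - [120,-178,-9,-0.035,0.21,0.17]

```text
time: 2.53
tool_pos: [419.3, -193.8, 297.6]
tcp_rot: [-3.141, -0.398, -0.15]
contact_force: [1.1, -0.8, -0.9]
grip_width: 87.9
```

>>> step_arm:
  deltas:
    - [-6,-40,4,0,0.05,0]
    - [-12,-80,8,0,0.1,0]
    - [-18,-120,12,0,0.15,0]
    - [-24,-160,16,0,0.2,0]
    - [-30,-199,20,0,0.26,0]

```text
time: 2.95
tool_pos: [426.8, -3.6, 268.1]
tcp_rot: [3.14, -0.642, -0.148]
contact_force: [0.1, -1.7, -1.1]
grip_width: 87.9
```

Run:
```python
from h import *
st()
plan([gr(462,175,48,-.15,130),gr(462,175,48,-.15)])
```

```text
t 2.95 [426.8  -3.6 268.1] [ 3.14  -0.642 -0.148] F [ 0.14 -1.68 -1.15] tau [ -7.13 -16.08 -26.87   2.54  -1.46  -3.28] w 87.93543861626246
[-127.0, -182.0, 70.0, 0.0, 0.018, 0.002] rows 5.6 -> [395.0, 185.0, 136.0]
[-0.0, -0.0, 130.0, 0.0, 0.0, 0.0] rows 3.1 -> [474.0, 173.0, 33.0]
```

>>> step_arm:
  deltas:
    - [-20,-36,8,0,0,0]
    - [-50,-72,22,0,0,0]
    - [-75,-107,38,0,0.005,0]
    - [-100,-142,53,0,0.01,0]
    - [-122,-174,67,0,0.01,0]

```text
time: 3.37
tool_pos: [411.2, 79.1, 206.8]
tcp_rot: [3.13, -0.643, -0.15]
contact_force: [1.2, -0.9, -0.1]
grip_width: 87.9
```

>>> step_arm:
  deltas:
    - [0,0,0,0,0,0]
    - [0,0,0,0,0,0]

```text
time: 3.53
tool_pos: [411.3, 78.5, 206.8]
tcp_rot: [3.128, -0.64, -0.147]
contact_force: [-1.4, -1.0, -0.4]
grip_width: 88.2
```

Run:
```python
from h import *
st()
c=bot.capture('wrist');save(c,'w1.png')
for b in bot.boxes_of('jar_1',c): print(b['p'],b['rect'],fit([(c,b['rect'],1)],30,30,70,(462,175)))
plan([gr(462,175,48,-.15,130),gr(462,175,48,-.15)])
```

```text
t 3.53 [411.3  78.5 206.8] [ 3.128 -0.64  -0.147] F [-1.4  -0.97 -0.45] tau [  0.8  -17.34 -21.31  -1.14  -2.05   0.81] w 88.15994899366262
0.9 [101.6, 190.7, 88.6, 74.7] (array([597.3, 288.1]), array([ 0., -0.]))
0.82 [206.8, 283.6, 77.7, 53.8] (array([473.1, 176.5]), array([-0., -0.]))
0.34 [447.0, 164.0, 58.8, 70.8] (array([575.1, -96.9]), array([-0., -0.]))
[-69.9, -104.3, 36.4, 0.013, 0.017, -0.0] rows 3.1 -> [395.0, 185.0, 136.0]
[-0.0, -0.0, 130.0, 0.0, 0.0, 0.0] rows 3.1 -> [474.0, 173.0, 33.0]
```

View pics/w1.png

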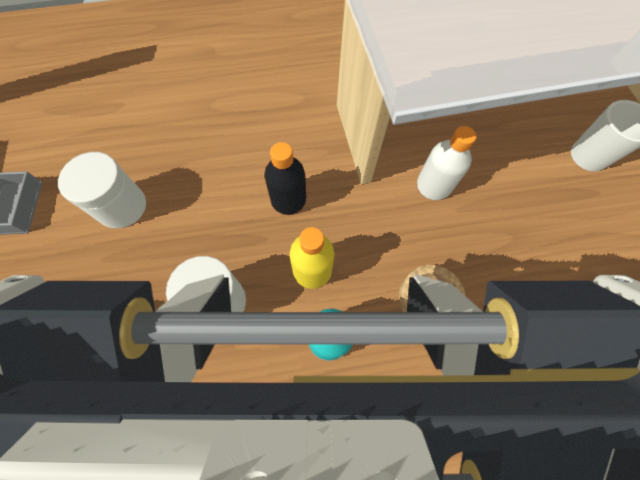

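The wrist view shows jar C at (102,191), jar A at (205,285) partly behind a finger, yellow and turquoise bottles right of A, and the glue at (443,165). Next is the pre-grasp pose.

>>> step_arm:
  deltas:
    - [-14,-21,7,0,0,0]
    - [-28,-42,14,0,0.01,0]
    - [-42,-63,22,0.01,0.01,0]
    - [-56,-84,29,0.013,0.017,0]
    - [-70,-104,36,0.013,0.017,0]

```text
time: 4.05
tool_pos: [395.3, 190.7, 160.7]
tcp_rot: [3.141, -0.622, -0.145]
contact_force: [0.8, -0.4, 0.1]
grip_width: 88.0
```

>>> step_arm:
  deltas:
    - [0,0,0,0,0,0]
    - [0,0,0,0,0,0]

```text
time: 4.22
tool_pos: [396.3, 187.3, 160.3]
tcp_rot: [3.141, -0.62, -0.151]
contact_force: [-1.2, -0.9, -1.2]
grip_width: 88.0
```

Run:
```python
from h import *
st()
c=bot.capture('wrist')
for b in bot.boxes_of('jar_1',c): print(b['p'],b['rect'],fit([(c,b['rect'],1)],30,30,70,(462,175)))
for b in bot.boxes_of('glue',c): print('glue',b['p'],b['rect'])
plan([gr(462,175,48,-.15,50),gr(462,175,48,-.15)])
```

```text
t 4.22 [396.3 187.3 160.3] [ 3.141 -0.62  -0.151] F [-1.19 -0.92 -1.22] tau [  1.16 -24.52 -18.78  -1.23  -0.29   0.03] w 87.96980553080724
0.94 [186.2, 138.1, 85.8, 84.3] (array([596.1, 289.2]), array([ 0., -0.]))
0.9 [151.1, 284.4, 75.4, 50.7] (array([447.8, 321.4]), array([0., 0.]))
0.65 [318.6, 244.6, 74.5, 87.5] (array([462.8, 177.1]), array([0., 0.]))
glue 0.96 [389.6, 122.0, 51.5, 93.9]
glue 0.79 [567.0, 106.2, 93.5, 94.4]
glue 0.77 [429.1, 203.8, 65.2, 82.6]
glue 0.69 [466.6, 281.8, 71.5, 50.4]
[-12.6, 0.5, 99.3, 0.003, 0.039, -0.004] rows 2.4 -> [443.0, 178.0, 72.0]
[0.0, 0.0, 50.0, 0.0, 0.0, 0.0] rows 1.2 -> [474.0, 173.0, 33.0]
```

>>> step_arm:
  deltas:
    - [-4,0,30,0,0.01,0]
    - [-8,1,60,0,0.02,0]
    - [-12,1,85,0,0.03,0]
    - [-13,1,99,0,0.04,0]
    - [-13,1,99,0,0.04,0]

```text
time: 4.78
tool_pos: [444.8, 203.2, 134.7]
tcp_rot: [3.14, -0.594, -0.171]
contact_force: [-1.1, -0.7, -0.0]
grip_width: 88.0
```

Run:
```python
from h import *
st();print(bot.get_obs()['joint_positions'].round(3))
plan([gr(462,176,48,-.15)])
```

```text
t 4.78 [444.8 203.2 134.7] [ 3.14  -0.594 -0.171] F [-1.1  -0.69 -0.04] tau [-1.100e-01 -3.153e+01 -1.709e+01 -1.070e+00 -1.000e-01  1.000e-02] w 88.01495063087194
[ 0.5    0.26   2.152 -0.995  0.429  3.104]
[-29.4, 23.5, 102.9, 0.014, 0.066, -0.017] rows 2.6 -> [474.0, 174.0, 33.0]
```

Joints 4 and 6 are at their limits because the yaw is far from the arm's azimuth. I'll fit a quick kinematic model so I can choose feasible poses.

```bash
cat >> h.py <<'E'
def fk(q,L):
    d1,L2,L4,d6,o,a3=L
    R=Ro.from_euler('z',q[0]);p=np.array([0,0,d1])+R.apply([0,o,0])
    R=R*Ro.from_euler('y',q[1]);p=p+R.apply([0,0,L2])
    R=R*Ro.from_euler('y',q[2]);p=p+R.apply([a3,0,L4])
    R=R*Ro.from_euler('z',q[3])*Ro.from_euler('y',q[4]);R=R*Ro.from_euler('z',q[5]);p=p+R.apply([0,0,d6])
    return p,R
E
python3 - <<'E'
from h import *
import json
o=bot.get_obs()
D=[([-1.419,.342,1.524,0,1.275,-.146],[154.067,-501.905,226.741],[np.pi,0,.298]),(o['joint_positions'].tolist(),o['tool_pos'].tolist(),o['tcp_rot'].tolist())]
json.dump(D,open('d.json','w'))
f=lambda L:np.r_[tuple(fk(q,L)[0]-p for q,p,r in D)]
for x0 in ([200,400,400,300,50,0],[300,500,400,250,70,0]):
    s=least_squares(f,x0);print(s.x.round(1),s.fun.round(1))
for q,p,r in D: print((fk(q,s.x)[1].inv()*Ro.from_euler('xyz',r)).as_rotvec())
E
```

```text
[222.7 506.1 379.4 318.1  76.4  46.3] [ 0. -0. -0. -0.  0.  0.]
[222.7 506.1 379.4 318.1  76.4  46.3] [0. 0. 0. 0. 0. 0.]
[3.9273485e-04 5.2825948e-04 1.5705926e+00]
[ 3.08286933e-16 -6.16573867e-17  1.57079633e+00]
```

```bash
cat >> h.py <<'E'
L=[222.7,506.1,379.4,318.1,76.4,46.3]
LO=np.array([-2.53,-.77,.04,-1,.28,-3.11]);HI=np.array([2.53,2.02,2.7,4.14,2.66,3.11])
def ik(p,R,q0=None):
    def f(q):
        a,Q=fk(q,L);Q=Q*Ro.from_euler('z',np.pi/2)
        return np.r_[(a-p)/100,(Q.inv()*R).as_rotvec()]
    best=None
    for s in ([q0] if q0 is not None else [[np.arctan2(p[1],p[0])-.1,.4,2,a,.8,b] for a in(0,.7,-.7) for b in(-1.5,1.5)]):
        r=least_squares(f,np.clip(s,LO+.01,HI-.01),bounds=(LO,HI))
        if best is None or r.cost<best.cost: best=r
    return best.x,np.sqrt(2*best.cost)
E
python3 - <<'E'
from h import *
for n,x,y,phis in(('A',462,176,(0,.2,.35,.5)),('B',429,318,(.5,.65,.8)),('C',595,290,(.2,.4,.6)),('P',577,-203,(-.3,-.1,.06))):
  for ph in phis:
    for th in(.58,.68):
      out=[]
      for flip in (0,1):
        for back,dz in((0,0),(110,0),(0,100)):
          p,R=gr(x,y,50+dz,ph,back,th);R=R*Ro.from_euler('z',np.pi*flip)
          q,e=ik(p,R);out.append(('%.2f'%e) if e>.01 else 'ok'+'/%.2f/%.1f/%.1f'%(q[4],q[3],q[5]))
      print(n,ph,th,*out)
E
```

```text
A 0 0.58 0.02 0.03 0.02 0.02 0.03 0.02
A 0 0.68 ok/0.42/3.7/-1.8 0.03 0.08 ok/0.42/3.7/1.3 0.03 0.08
A 0.2 0.58 0.03 0.12 0.08 0.03 0.12 0.08
A 0.2 0.68 ok/0.43/3.2/-1.6 0.05 0.11 ok/0.43/3.2/1.6 0.05 0.11
A 0.35 0.58 0.02 0.07 0.06 0.02 0.07 0.06
A 0.35 0.68 ok/0.45/2.8/-1.4 0.02 0.08 ok/0.45/2.8/1.7 0.02 0.08
A 0.5 0.58 ok/0.29/2.2/-1.0 ok/0.31/1.2/-0.0 ok/0.29/0.9/0.3 ok/0.29/2.2/2.1 ok/0.31/1.2/3.1 ok/0.29/0.9/-2.8
A 0.5 0.68 ok/0.47/2.5/-1.3 ok/0.37/1.8/-0.7 ok/0.29/1.5/-0.4 ok/0.47/2.5/1.8 ok/0.37/1.8/2.4 ok/0.29/1.5/2.8
B 0.5 0.58 0.06 0.10 0.06 0.06 0.10 0.06
B 0.5 0.68 ok/0.35/3.1/-1.6 0.07 0.13 ok/0.35/3.1/1.6 0.07 0.13
B 0.65 0.58 0.05 0.06 0.04 0.05 0.06 0.04
B 0.65 0.68 ok/0.37/2.7/-1.4 0.03 0.08 ok/0.37/2.7/1.8 0.03 0.08
B 0.8 0.58 0.02 ok/0.32/1.1/0.1 ok/0.32/0.8/0.4 0.02 ok/0.32/1.1/-3.1 ok/0.32/0.8/-2.8
B 0.8 0.68 ok/0.41/2.3/-1.2 ok/0.36/1.7/-0.6 ok/0.29/1.4/-0.2 ok/0.41/2.3/2.0 ok/0.36/1.7/2.5 ok/0.29/1.4/2.9
C 0.2 0.58 0.09 ok/0.28/-0.4/2.2 ok/0.34/-0.3/2.0 0.09 ok/0.28/-0.4/-1.0 ok/0.34/-0.3/-1.1
C 0.2 0.68 0.08 0.09 0.05 0.08 0.09 0.05
C 0.4 0.58 0.11 0.03 ok/0.31/0.1/1.4 0.11 0.03 ok/0.31/0.1/-1.8
C 0.4 0.68 0.08 0.13 0.08 0.08 0.13 0.08
C 0.6 0.58 0.05 ok/0.33/0.7/0.6 ok/0.39/0.5/0.8 0.05 ok/0.33/0.7/-2.6 ok/0.39/0.5/-2.4
C 0.6 0.68 0.03 ok/0.28/1.4/-0.1 ok/0.28/0.9/0.4 0.03 ok/0.28/1.4/3.0 ok/0.28/0.9/-2.8
P -0.3 0.58 0.11 0.03 ok/0.29/0.4/1.0 0.11 0.03 ok/0.29/0.4/-2.2
P -0.3 0.68 0.02 0.06 0.07 0.02 0.06 0.07
P -0.1 0.58 ok/0.28/1.4/-0.2 ok/0.38/0.9/0.2 ok/0.41/0.7/0.5 ok/0.28/1.4/2.9 ok/0.38/0.9/-2.9 ok/0.41/0.7/-2.7
P -0.1 0.68 ok/0.34/1.9/-0.8 ok/0.38/1.4/-0.3 ok/0.35/1.1/0.0 ok/0.34/1.9/2.3 ok/0.38/1.4/2.8 ok/0.35/1.1/-3.1
P 0.06 0.58 ok/0.38/1.2/-0.3 ok/0.52/0.9/0.0 ok/0.52/0.8/0.2 ok/0.38/1.2/2.9 ok/0.52/0.9/-3.1 ok/0.52/0.8/-2.9
P 0.06 0.68 ok/0.44/1.6/-0.7 ok/0.52/1.3/-0.4 ok/0.49/1.1/-0.1 ok/0.44/1.6/2.5 ok/0.52/1.3/2.8 ok/0.49/1.1/3.0
```

The model matches exactly. Leaned grasps over there are tight, so I'll weigh with the tool vertical and the jaws radial. The full jar then gets parked in open space and regrasped leaned for the placing.

Run:
```python
from h import *
V=lambda x,y,z,ph:(np.array([x,y,z-19.]),ori(ph,0))
a=np.array([462,176])
plan([V(462,176,200,-.17),V(462,176,180,1.93),V(462,176,54,1.93)])
for p in(V(462,176,200,-.17),V(462,176,180,.8),V(462,176,54,1.93),V(429,318,54,2.2),V(595,290,54,2.0)): print(*ik(*p))
for x,y,ph in((480,-180,.06),(480,-180,.2),(470,-220,.06)):
  for b,z in((0,50),(110,50),(0,110)): print(x,y,ph,*[k.round(2) for k in ik(*gr(x,y,z,ph,b,.66))])
```

```text
[43.8, 23.9, -26.3, 0.002, -0.594, -0.002] rows 4.8 -> [462.0, 176.0, 181.0]
[0.0, -0.0, 20.0, 0.0, 0.0, -2.1] rows 16.8 -> [462.0, 176.0, 161.0]
[-0.0, -0.0, 126.0, 0.0, 0.0, 0.0] rows 3.0 -> [462.0, 176.0, 35.0]
[ 2.08822847e-01  3.30379924e-01  1.67682972e+00 -1.27979335e-17
  1.13438300e+00  1.94961917e+00] 2.588899578320087e-15
[ 2.08822847e-01  3.52795410e-01  1.70519852e+00 -1.16181087e-16
  1.08359872e+00  9.79619174e-01] 1.6081939330262133e-15
[ 2.08822847e-01  5.35052773e-01  1.83810931e+00  1.21517099e-16
  7.68430570e-01 -1.50380826e-01] 1.1619590383417483e-15
[ 4.94321663e-01  5.87503488e-01  1.72661227e+00  7.01668337e-17
  8.27476891e-01 -1.34882010e-01] 1.1479572340968784e-15
[ 3.37831455e-01  7.73378348e-01  1.32740140e+00  1.60787501e-16
  1.04081290e+00 -9.13722182e-02] 2.034831773865719e-15
480 -180 0.06 [-0.79  0.53  2.26  1.8   0.49 -0.99] 0.0
480 -180 0.06 [-0.96  0.24  2.32  1.25  0.58 -0.54] 0.0
480 -180 0.06 [-0.79  0.37  2.22  1.42  0.48 -0.56] 0.0
480 -180 0.2 [-0.83  0.55  2.21  1.56  0.55 -0.91] 0.0
480 -180 0.2 [-1.01  0.28  2.25  1.12  0.69 -0.56] 0.0
480 -180 0.2 [-0.83  0.39  2.17  1.27  0.58 -0.56] 0.0
470 -220 0.06 [-0.89  0.54  2.22  1.65  0.52 -0.92] 0.0
470 -220 0.06 [-1.06  0.27  2.27  1.17  0.64 -0.54] 0.0
470 -220 0.06 [-0.89  0.39  2.18  1.32  0.54 -0.54] 0.0
```

>>> step_arm:
  deltas:
    - [9,5,-9,0,-0.12,0]
    - [18,10,-18,0,-0.24,0]
    - [27,15,-23,0,-0.36,0]
    - [36,20,-26,0,-0.48,0]
    - [44,24,-26,0,-0.594,0]

```text
time: 5.2
tool_pos: [458.2, 176.9, 179.4]
tcp_rot: [3.115, -0.266, -0.179]
contact_force: [0.3, -0.8, -0.2]
grip_width: 87.9
```

>>> step_arm:
  deltas:
    - [0,0,0,0,0,0]
    - [0,0,0,0,0,0]

```text
time: 5.37
tool_pos: [461.5, 175.2, 179.3]
tcp_rot: [3.114, -0.275, -0.186]
contact_force: [0.4, -0.2, -0.8]
grip_width: 87.6
```

Run:
```python
from h import *
st();print(bot.get_obs()['joint_positions'].round(3))
V=lambda x,y,z,ph:(np.array([x,y,z-19.]),ori(ph,0))
plan([V(462,176,190,.46),V(462,176,190,1.08),V(462,176,190,1.7),V(462,176,190,1.93)])
```

```text
t 5.37 [461.5 175.2 179.3] [ 3.114 -0.275 -0.186] F [ 0.37 -0.17 -0.79] tau [ -0.9  -35.84 -24.88  -0.12  -0.82  -0.77] w 87.55576443361282
[ 0.307  0.23   1.865 -0.21   0.826  2.193]
[-1.9, -1.1, 8.1, 0.116, -0.257, -0.646] rows 5.6 -> [462.0, 176.0, 171.0]
[0.0, 0.0, 0.0, 0.0, 0.0, -0.62] rows 5.0 -> [462.0, 176.0, 171.0]
[0.0, 0.0, 0.0, -0.0, 0.0, -0.62] rows 5.0 -> [462.0, 176.0, 171.0]
[0.0, 0.0, 0.0, -0.0, 0.0, -0.23] rows 1.8 -> [462.0, 176.0, 171.0]
```

>>> step_arm:
  deltas:
    - [0,0,2,0.02,-0.05,-0.11]
    - [0,0,4,0.04,-0.1,-0.22]
    - [-1,0,6,0.06,-0.15,-0.33]
    - [-2,-1,8,0.08,-0.2,-0.45]
    - [-2,-1,8,0.1,-0.225,-0.57]

```text
time: 5.78
tool_pos: [458.8, 176.5, 168.5]
tcp_rot: [3.126, -0.024, 0.387]
contact_force: [-0.7, 0.3, -1.0]
grip_width: 88.0
```

>>> step_arm:
  deltas:
    - [0,0,0,0,0,-0.12]
    - [0,0,0,0,0,-0.24]
    - [0,0,0,0,0,-0.36]
    - [0,0,0,0,0,-0.48]
    - [0,0,0,0,0,-0.61]

```text
time: 6.2
tool_pos: [458.4, 176.6, 168.6]
tcp_rot: [3.113, -0.012, 0.993]
contact_force: [-0.6, -0.0, 0.7]
grip_width: 87.7
```

>>> step_arm:
  deltas:
    - [0,0,0,0,0,-0.12]
    - [0,0,0,0,0,-0.24]
    - [0,0,0,0,0,-0.36]
    - [0,0,0,0,0,-0.48]
    - [0,0,0,0,0,-0.61]

```text
time: 6.62
tool_pos: [458.4, 176.6, 168.7]
tcp_rot: [3.111, 0.007, 1.598]
contact_force: [0.6, -0.0, -0.1]
grip_width: 88.2
```

Run:
```python
from h import *
st()
V=lambda x,y,z,ph:(np.array([x,y,z-19.]),ori(ph,0))
plan([V(462,176,160,1.93),V(462,176,54,1.93)])
c=bot.capture('wrist')
for b in bot.boxes_of('jar_1',c): print(b['p'],b['rect'],fit([(c,b['rect'],1)],30,30,70,(462,175)))
```

```text
t 6.62 [458.4 176.6 168.7] [3.111 0.007 1.598] F [ 0.63 -0.01 -0.06] tau [-1.000e-02 -3.994e+01 -2.222e+01  2.000e-02 -1.100e-01  2.060e+00] w 88.23537690353736
[-0.5, 2.7, 27.8, 0.029, 0.012, -0.332] rows 2.7 -> [462.0, 176.0, 141.0]
[-0.0, -0.0, 106.0, 0.0, 0.0, 0.0] rows 2.5 -> [462.0, 176.0, 35.0]
0.84 [322.7, 233.5, 81.8, 90.0] (array([464.4, 176.5]), array([ 0., -0.]))
0.78 [497.3, 94.3, 117.2, 89.7] (array([597.1, 285.5]), array([ 0., -0.]))
0.75 [280.1, 47.5, 90.0, 94.0] (array([432.1, 312.2]), array([-0., -0.]))
```

>>> step_arm:
  deltas:
    - [0,1,8,0.01,0,-0.11]
    - [0,3,16,0.02,0.01,-0.22]
    - [0,4,28,0.03,0.01,-0.33]
    - [0,4,28,0.03,0.01,-0.33]
    - [0,4,28,0.03,0.01,-0.33]

```text
time: 7.13
tool_pos: [464.2, 177.0, 141.4]
tcp_rot: [-3.141, -0.001, 1.917]
contact_force: [-0.1, 0.2, 1.0]
grip_width: 87.9
```

>>> step_arm:
  deltas:
    - [0,0,25,0,0,0]
    - [0,0,50,0,0,0]
    - [0,0,75,0,0,0]
    - [0,0,95,0,0,0]
    - [0,0,106,0,0,0]

```text
time: 7.55
tool_pos: [464.1, 177.3, 34.7]
tcp_rot: [-3.141, -0.001, 1.918]
contact_force: [0.2, -0.3, 0.1]
grip_width: 88.0
```

>>> step_arm:
  deltas:
    - [0,0,0,0,0,0]
    - [0,0,0,0,0,0]
    - [0,0,0,0,0,0]

```text
time: 7.8
tool_pos: [466.1, 177.7, 37.4]
tcp_rot: [3.138, -0.001, 1.921]
contact_force: [-0.5, 0.3, 0.1]
grip_width: 88.2
```

>>> step_arm:
  deltas:
    - [0,0,0,0,0,0]
    - [0,0,0,0,0,0]
    - [0,0,0,0,0,0]
    - [0,0,0,0,0,0]
    - [0,0,0,0,0,0]
  fingers: 52

```text
time: 8.22
tool_pos: [465.4, 177.5, 36.6]
tcp_rot: [3.14, -0.002, 1.923]
contact_force: [1.8, 1.0, 5.5]
grip_width: 59.8
```

>>> step_arm:
  deltas:
    - [0,0,-8,0,0,0]
    - [0,0,-18,0,0,0]
    - [0,0,-28,0,0,0]
    - [0,0,-36,0,0,0]
    - [0,0,-40,0,0,0]
  fingers: 52

```text
time: 8.63
tool_pos: [466.3, 177.6, 78.0]
tcp_rot: [3.138, -0.002, 1.923]
contact_force: [0.6, -0.4, -2.8]
grip_width: 59.8
```

>>> step_arm:
  deltas:
    - [0,0,0,0,0,0]
    - [0,0,0,0,0,0]
    - [0,0,0,0,0,0]

```text
time: 8.88
tool_pos: [465.2, 177.4, 76.0]
tcp_rot: [3.141, -0.002, 1.923]
contact_force: [-0.2, 0.1, -3.4]
grip_width: 59.5
```

>>> step_arm:
  deltas:
    - [0,0,0,0,0,0]

```text
time: 8.97
tool_pos: [465.1, 177.4, 75.9]
tcp_rot: [3.141, -0.002, 1.923]
contact_force: [0.1, -0.1, -2.5]
grip_width: 59.7
```

>>> step_arm:
  deltas:
    - [0,0,0,0,0,0]

```text
time: 9.05
tool_pos: [465.2, 177.4, 75.9]
tcp_rot: [3.141, -0.002, 1.923]
contact_force: [0.1, -0.5, -2.4]
grip_width: 59.3
```

>>> step_arm:
  deltas:
    - [0,0,0,0,0,0]

```text
time: 9.13
tool_pos: [465.3, 177.4, 76.0]
tcp_rot: [3.141, -0.002, 1.923]
contact_force: [-0.5, 0.6, -3.5]
grip_width: 59.5
```

>>> step_arm:
  deltas:
    - [0,0,0,0,0,0]

```text
time: 9.22
tool_pos: [465.4, 177.4, 76.1]
tcp_rot: [3.141, -0.002, 1.923]
contact_force: [0.7, 0.3, -3.6]
grip_width: 59.6
```

Run:
```python
from h import *
st()
c=bot.capture('wrist');st();c=bot.capture('side');st()
print([b['rect'] for b in bot.boxes_of('jar_1',c)]);st()
```

```text
t 9.22 [465.4 177.4  76.1] [ 3.141e+00 -2.000e-03  1.923e+00] F [ 0.7   0.25 -3.57] tau [  0.   -45.29 -19.13   0.07   0.05   0.  ] w 59.60982259278736
t 9.27 [465.4 177.4  76.1] [ 3.141e+00 -2.000e-03  1.923e+00] F [ 0.37 -0.39 -3.34] tau [ -0.   -45.28 -19.14   0.07   0.05   0.  ] w 59.591002224681006
t 9.32 [465.5 177.4  76.2] [ 3.140e+00 -2.000e-03  1.923e+00] F [-0.21  0.38 -3.75] tau [ -0.   -45.27 -19.14   0.07   0.05   0.  ] w 59.849130260799676
[[255.2, 350.9, 35.4, 45.4], [213.1, 293.6, 32.6, 40.5], [295.9, 282.8, 33.5, 42.8], [344.4, 200.3, 20.2, 39.5]]
t 9.37 [465.5 177.4  76.2] [ 3.140e+00 -2.000e-03  1.923e+00] F [-0.27  0.64 -3.8 ] tau [-0.000e+00 -4.527e+01 -1.915e+01  7.000e-02  4.000e-02  0.000e+00] w 59.56737629882933
```

Jar A weighs about 3.2 N, roughly 330 g, so it is the full one. I'll carry it over the bottles to an open parking spot at (475,-190), yawing on the way.

Run:
```python
from h import *
V=lambda x,y,z,ph:(np.array([x,y,z]),ori(ph,0))
plan([V(465,177,195,1.7),V(480,60,200,1.2),V(485,-70,200,.63),V(475,-190,180,.06),V(475,-190,60,.06)])
```

```text
[-0.0, -0.5, -118.8, 0.001, -0.002, 0.223] rows 2.8 -> [465, 177, 195]
[-118.0, -0.2, -5.0, 0.0, -0.0, 0.5] rows 4.0 -> [480, 60, 200]
[-119.4, 51.8, 0.0, 0.0, -0.0, 0.57] rows 4.6 -> [485, -70, 200]
[-78.8, 91.1, 20.0, 0.0, -0.0, 0.57] rows 4.6 -> [475, -190, 180]
[0.0, -0.0, 120.0, 0.0, 0.0, 0.0] rows 2.9 -> [475, -190, 60]
```

>>> step_arm:
  deltas:
    - [0,0,-20,0,0,0.03]
    - [0,0,-48,0,0,0.08]
    - [0,0,-78,0,0,0.14]
    - [0,0,-104,0,0,0.19]
    - [0,0,-119,0,0,0.223]

```text
time: 9.78
tool_pos: [466.4, 177.4, 198.4]
tcp_rot: [3.137, -0.003, 1.698]
contact_force: [0.7, 0.9, -3.7]
grip_width: 60.1
```

>>> step_arm:
  deltas:
    - [-18,0,0,0,0,0.08]
    - [-42,0,-1,0,0,0.18]
    - [-68,0,-2,0,0,0.29]
    - [-94,0,-3,0,0,0.4]
    - [-118,0,-5,0,0,0.5]

```text
time: 10.2
tool_pos: [480.4, 58.9, 200.0]
tcp_rot: [-3.141, -0.002, 1.195]
contact_force: [0.5, -0.5, -2.9]
grip_width: 59.8
```

>>> step_arm:
  deltas:
    - [-24,10,0,0,0,0.11]
    - [-48,21,0,0,0,0.23]
    - [-72,31,0,0,0,0.34]
    - [-96,42,0,0,0,0.46]
    - [-119,52,0,0,0,0.57]

```text
time: 10.62
tool_pos: [485.9, -71.0, 199.7]
tcp_rot: [-3.14, -0.002, 0.624]
contact_force: [0.2, 0.1, -3.8]
grip_width: 59.3
```

>>> step_arm:
  deltas:
    - [-18,21,4,0,0,0.12]
    - [-36,42,8,0,0,0.24]
    - [-52,60,12,0,0,0.36]
    - [-67,78,17,0,0,0.47]
    - [-79,91,20,0,0,0.57]

```text
time: 11.03
tool_pos: [475.5, -191.4, 178.9]
tcp_rot: [-3.139, -0.0, 0.054]
contact_force: [-0.6, 0.4, -3.7]
grip_width: 59.5
```

>>> step_arm:
  deltas:
    - [0,0,0,0,0,0]
    - [0,0,0,0,0,0]

```text
time: 11.2
tool_pos: [475.5, -190.2, 179.1]
tcp_rot: [-3.139, -0.0, 0.06]
contact_force: [-0.0, -0.3, -4.2]
grip_width: 59.7
```

Run:
```python
from h import *
st()
V=lambda x,y,z,ph:(np.array([x,y,z]),ori(ph,0))
plan([V(475,-190,60,.06),V(475,-190,37.5,.06)])
c=bot.capture('wrist');save(c,'w2.png')
for b in bot.boxes_of('glue',c): print('g',b['p'],b['rect'],fit([(c,b['rect'],1)],22,10,100,(572,-95)))
for b in bot.boxes_of('cup',c): print('c',b['p'],b['rect'],fit([(c,b['rect'],1)],25,30,70,(580,-312)))
```

```text
t 11.20 [ 475.5 -190.2  179.1] [-3.139 -0.     0.06 ] F [-0.03 -0.3  -4.22] tau [ -1.17 -43.98 -24.29  -0.09  -0.16   0.21] w 59.728461913892424
[-0.5, 0.1, 119.1, -0.003, -0.0, -0.0] rows 2.9 -> [475, -190, 60]
[0.0, -0.0, 22.5, 0.0, 0.0, 0.0] rows 0.5 -> [475.0, -190.0, 38.0]
g 0.98 [48.2, 275.6, 91.4, 52.4] (array([419.2,  48.4]), array([-0., -0.]))
g 0.95 [37.0, 202.3, 74.0, 56.8] (array([484.4,  47.5]), array([-0., -0.]))
g 0.87 [206.7, 124.1, 66.7, 29.6] (array([559.8, -95.9]), array([-0., -0.]))
g 0.52 [17.5, 116.5, 33.4, 8.9] (array([558. ,  51.1]), array([0., 0.]))
c 0.6 [481.4, 127.8, 97.5, 38.0] (array([ 566.1, -313.1]), array([ 0., -0.]))
```

View pics/w2.png

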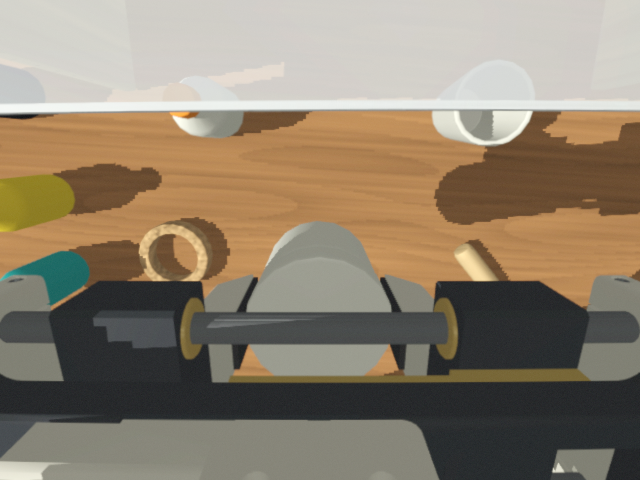

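The wrist view shows the glue at (205,108), the cup at (490,103) and the riser edge horizontal, so its yaw is about 0.06. The spot is clear, so I'll lower the jar to park it.

>>> step_arm:
  deltas:
    - [0,0,20,0,0,0]
    - [0,0,50,0,0,0]
    - [0,0,80,0,0,0]
    - [0,0,105,0,0,0]
    - [0,0,120,0,0,0]

```text
time: 11.77
tool_pos: [475.1, -187.7, 57.2]
tcp_rot: [-3.138, 0.002, 0.063]
contact_force: [-0.7, 0.2, -4.3]
grip_width: 59.2
```

>>> step_arm:
  deltas:
    - [0,0,8,0,0,0]
    - [0,0,14,0,0,0]
    - [0,0,18,0,0,0]
    - [0,0,20,0,0,0]
    - [0,0,20,0,0,0]

```text
time: 12.18
tool_pos: [476.5, -189.4, 40.0]
tcp_rot: [-3.14, -0.002, 0.061]
contact_force: [-0.2, -0.2, -3.3]
grip_width: 59.5
```

>>> step_arm:
  deltas:
    - [0,0,0.5,0,0,0]
    - [0,0,1,0,0,0]
    - [0,0,1.5,0,0,0]
    - [0,0,1.5,0,0,0]

```text
time: 12.52
tool_pos: [476.1, -189.4, 38.2]
tcp_rot: [-3.14, -0.001, 0.06]
contact_force: [-0.1, -0.1, -3.8]
grip_width: 59.7
```

>>> step_arm:
  deltas:
    - [0,0,0.5,0,0,0]
    - [0,0,1,0,0,0]
    - [0,0,1,0,0,0]

```text
time: 12.77
tool_pos: [476.0, -189.3, 36.9]
tcp_rot: [-3.139, -0.001, 0.06]
contact_force: [0.8, -0.2, -3.4]
grip_width: 59.5
```

>>> step_arm:
  deltas:
    - [0,0,0.4,0,0,0]
    - [0,0,0.8,0,0,0]
    - [0,0,0.8,0,0,0]

```text
time: 13.02
tool_pos: [476.1, -189.3, 36.6]
tcp_rot: [-3.14, -0.001, 0.061]
contact_force: [-1.8, 1.0, 3.2]
grip_width: 59.5
```

Contact is felt, so I release, rise, and plan the leaned regrasp.

>>> step_arm:
  deltas:
    - [0,0,0,0,0,0]
    - [0,0,0,0,0,0]
    - [0,0,0,0,0,0]
    - [0,0,0,0,0,0]
    - [0,0,0,0,0,0]
  fingers: 88

```text
time: 13.43
tool_pos: [476.1, -189.4, 36.2]
tcp_rot: [-3.139, -0.001, 0.06]
contact_force: [0.1, -0.3, 0.2]
grip_width: 86.4
```

>>> step_arm:
  deltas:
    - [0,0,-10,0,0,0]
    - [0,0,-35,0,0,0]
    - [0,0,-65,0,0,0]
    - [0,0,-95,0,0,0]
    - [0,0,-115,0,0,0]

```text
time: 13.85
tool_pos: [476.7, -190.0, 154.7]
tcp_rot: [-3.141, -0.004, 0.061]
contact_force: [0.6, -0.8, -0.3]
grip_width: 88.0
```

Run:
```python
from h import *
st()
for th in(.3,.66): print(ik(*gr(476,-189,110 if th<.5 else 52,.06,60 if th<.5 else 110,th))[0].round(2))
plan([gr(476,-189,110,.06,60,.3),gr(476,-189,52,.06,110,.66),gr(476,-189,52,.06,0,.66)])
```

```text
t 13.85 [ 476.7 -190.   154.7] [-3.141 -0.004  0.061] F [ 0.58 -0.78 -0.34] tau [  0.09 -41.78 -20.49   0.07  -0.36  -0.  ] w 87.97588082289346
[-0.67  0.26  1.93  0.3   0.74  0.64]
[-0.99  0.24  2.31  1.22  0.6  -0.53]
[-12.8, -1.0, 5.4, -0.0, 0.296, 0.001] rows 2.4 -> [464.0, -190.0, 149.0]
[-49.2, -0.0, 11.2, 0.0, 0.36, 0.0] rows 2.9 -> [420.0, -192.0, 124.0]
[0.0, -0.0, 110.0, 0.0, 0.0, 0.0] rows 2.6 -> [488.0, -188.0, 37.0]
```

>>> step_arm:
  deltas:
    - [-3,0,1,0,0.06,0]
    - [-5,0,2,0,0.12,0]
    - [-8,-1,3,0,0.18,0]
    - [-11,-1,5,0,0.24,0]
    - [-13,-1,5,0,0.296,0]

```text
time: 14.27
tool_pos: [462.6, -189.2, 146.9]
tcp_rot: [-3.14, -0.3, 0.06]
contact_force: [0.6, -0.1, -0.1]
grip_width: 88.1
```

>>> step_arm:
  deltas:
    - [-10,0,2,0,0.07,0]
    - [-20,0,4,0,0.14,0]
    - [-30,0,7,0,0.21,0]
    - [-40,0,9,0,0.29,0]
    - [-49,0,11,0,0.36,0]

```text
time: 14.68
tool_pos: [428.0, -187.6, 125.5]
tcp_rot: [-3.123, -0.586, 0.062]
contact_force: [0.3, 0.5, 0.2]
grip_width: 87.8
```

Run:
```python
from h import *
st();plan([gr(476,-189,52,.06,110,.66)])
```

```text
t 14.68 [ 428.  -187.6  125.5] [-3.123 -0.586  0.062] F [0.27 0.47 0.17] tau [  3.1  -29.49 -16.95  -0.71   0.31   2.94] w 87.80980050152166
[-7.5, 4.2, -3.1, -0.02, 0.074, 0.001] rows 0.6 -> [420.0, -192.0, 124.0]
```

>>> step_arm:
  deltas:
    - [-4,1,-1,0,0.035,0]
    - [-7,2,-3,-0.01,0.07,0]
    - [-7,3,-3,-0.015,0.074,0]
    - [-7,3,-3,-0.015,0.074,0]

```text
time: 15.02
tool_pos: [420.6, -191.2, 123.5]
tcp_rot: [-3.134, -0.656, 0.058]
contact_force: [0.6, 0.1, 0.0]
grip_width: 88.4
```

Run:
```python
from h import *
st();plan([gr(476,-189,52,.06,0,.66)])
c=bot.capture('wrist');save(c,'w3.png')
for b in bot.boxes_of('glue',c): print('g',b['p'],b['rect'],fit([(c,b['rect'],1)],22,10,100,(572,-95)))
for b in bot.boxes_of('cup',c): print('c',b['p'],b['rect'],fit([(c,b['rect'],1)],25,30,70,(580,-312)))
for b in bot.boxes_of('jar_1',c): print('j',b['p'],b['rect'],fit([(c,b['rect'],1)],30,30,70,(476,-190)))
```

```text
t 15.02 [ 420.6 -191.2  123.5] [-3.134 -0.656  0.058] F [0.6  0.12 0.01] tau [ -0.45 -26.73 -13.05   1.85   1.48  -0.57] w 88.36954722028646
[0.4, 1.7, 109.5, -0.006, 0.004, -0.002] rows 2.6 -> [488.0, -188.0, 37.0]
g 0.93 [217.8, 135.5, 67.3, 105.2] (array([570.4, -92.7]), array([-0.,  0.]))
g 0.91 [31.9, 225.9, 63.4, 72.8] (array([478.6,  34.6]), array([ 0., -0.]))
g 0.67 [40.2, 133.4, 80.5, 82.9] (array([565.2,  62.2]), array([-0.,  0.]))
c 0.59 [471.2, 141.9, 85.4, 97.8] (array([ 583.4, -311.6]), array([0., 0.]))
j 0.9 [320.9, 247.4, 88.3, 101.9] (array([ 476.1, -189.1]), array([ 0., -0.]))
```

View pics/w3.png

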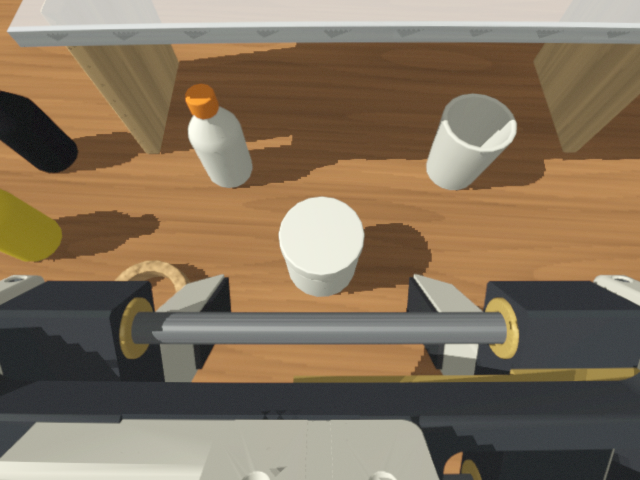

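The wrist view shows the jar upright at (321,247), the glue base at (230,180) and the cup base at (450,180). The fits give glue (570,-93) and cup (583,-312), 219 mm apart as stated, so the target is (577,-202). Grasping now.

>>> step_arm:
  deltas:
    - [0,0,25,0,0,0]
    - [0,1,50,-0.005,0,0]
    - [0,1,75,-0.006,0.004,0]
    - [0,2,98,-0.006,0.004,0]
    - [0,2,109.5,-0.006,0.004,0]

```text
time: 15.63
tool_pos: [488.9, -187.6, 34.7]
tcp_rot: [-3.14, -0.66, 0.06]
contact_force: [0.2, -0.3, -0.2]
grip_width: 88.1
```

>>> step_arm:
  deltas:
    - [0,0,0,0,0,0]
    - [0,0,0,0,0,0]
    - [0,0,0,0,0,0]

```text
time: 15.88
tool_pos: [487.6, -188.0, 36.9]
tcp_rot: [-3.141, -0.661, 0.06]
contact_force: [-0.2, -0.1, 1.2]
grip_width: 87.7
```

Run:
```python
from h import *
st();plan([gr(476,-189,52,.06,0,.66)])
```

```text
t 15.88 [ 487.6 -188.    36.9] [-3.141 -0.661  0.06 ] F [-0.2  -0.12  1.21] tau [ 2.600e-01 -3.553e+01 -8.260e+00  8.100e-01  2.430e+00  3.000e-02] w 87.71071648842305
[0.1, 0.3, -0.0, -0.001, -0.001, 0.0] rows 0.0 -> [488.0, -188.0, 37.0]
```

>>> step_arm:
  deltas:
    - [0,0,0,0,0,0]
    - [0,0,0,0,0,0]
    - [0,0,0,0,0,0]
    - [0,0,0,0,0,0]
    - [0,0,0,0,0,0]
  fingers: 52

```text
time: 16.3
tool_pos: [487.4, -188.4, 36.7]
tcp_rot: [-3.141, -0.661, 0.059]
contact_force: [-1.5, 0.3, 2.7]
grip_width: 59.7
```

Run:
```python
from h import *
st()
o=bot.get_obs();p=o['tool_pos'];R=Ro.from_euler('xyz',o['tcp_rot'])
plan([(p+[0,0,8],R),(p+[60,-8,8],R),(p+[101,-13.3,8],R),(p+[101,-13.3,0.5],R)])
for d in([0,0,8],[101,-13,8],[101,-13,0]): print(ik(p+d,R))
```

```text
t 16.30 [ 487.4 -188.4   36.7] [-3.141 -0.661  0.059] F [-1.46  0.28  2.74] tau [  0.66 -35.9   -7.74   0.7    2.52   0.04] w 59.74014560335762
[4.9, -0.0, -6.3, 0.0, 0.0, 0.0] rows 0.2 -> [487.0, -188.0, 45.0]
[46.9, 11.5, 36.5, 0.0, 0.0, 0.0] rows 1.5 -> [547.0, -196.0, 45.0]
[32.1, 7.7, 24.9, 0.0, 0.0, 0.0] rows 1.0 -> [588.0, -202.0, 45.0]
[-4.6, 0.0, 5.9, 0.0, 0.0, 0.0] rows 0.2 -> [588.0, -202.0, 37.0]
(array([-0.81697947,  0.50823251,  2.24774544,  1.71147263,  0.49651874,
       -0.91819398]), np.float64(2.346563952079251e-15))
(array([-0.66768373,  0.58992928,  1.99998678,  1.51341957,  0.42102025,
       -0.54924857]), np.float64(2.0631568321726503e-15))
(array([-0.66768373,  0.60688296,  2.00334741,  1.5588056 ,  0.42031561,
       -0.59896774]), np.float64(4.346530534852144e-15))
```

Lift 8 mm, then go forward in two gentle stages.

>>> step_arm:
  deltas:
    - [1,0,-1.3,0,0,0]
    - [2.5,0,-3.2,0,0,0]
    - [4,0,-5.1,0,0,0]
    - [4.9,0,-6.3,0,0,0]
    - [4.9,0,-6.3,0,0,0]

```text
time: 16.72
tool_pos: [487.5, -188.2, 44.6]
tcp_rot: [-3.141, -0.66, 0.06]
contact_force: [-0.1, -0.1, -3.8]
grip_width: 59.2
```

>>> step_arm:
  deltas:
    - [6,1.5,4.5,0,0,0]
    - [16,4,12.5,0,0,0]
    - [28,7,22,0,0,0]
    - [39,9.6,30.5,0,0,0]
    - [46.9,11.5,36.5,0,0,0]

```text
time: 17.13
tool_pos: [548.5, -196.2, 44.3]
tcp_rot: [-3.141, -0.661, 0.059]
contact_force: [-1.2, -0.7, -2.6]
grip_width: 59.4
```

>>> step_arm:
  deltas:
    - [0,0,0,0,0,0]
    - [0,0,0,0,0,0]

```text
time: 17.3
tool_pos: [547.3, -195.6, 44.0]
tcp_rot: [-3.141, -0.66, 0.06]
contact_force: [-0.0, 0.6, -4.2]
grip_width: 59.5
```

Run:
```python
from h import *
st()
o=bot.get_obs();R=Ro.from_euler('xyz',o['tcp_rot'])
Q=Ro.from_euler('xyz',[-3.141,-.661,.059])
p=np.array([588.4,-201.7,44.7])
plan([(p,Q),(p+[0,0,-7],Q)])
c=bot.capture('wrist');S=bot.capture('side');v=np.vstack([c['color'][:260],S['color'][100:300]]);cv2.imwrite('pics/w4.png',v[:,:,::-1])
for b in bot.boxes_of('glue',c): print('g',b['p'],b['rect'],fit([(c,b['rect'],1)],22,10,100,(572,-95)))
for b in bot.boxes_of('cup',c): print('c',b['p'],b['rect'],fit([(c,b['rect'],1)],25,30,70,(580,-312)))
```

```text
t 17.30 [ 547.3 -195.6   44. ] [-3.141 -0.66   0.06 ] F [-0.03  0.64 -4.22] tau [  0.22 -42.75 -13.44   1.18   2.36   0.16] w 59.529842960614815
[32.6, 8.5, 24.4, -0.001, 0.001, 0.001] rows 1.0 -> [588.0, -202.0, 45.0]
[-4.3, 0.0, 5.5, 0.0, 0.0, 0.0] rows 0.2 -> [588.0, -202.0, 38.0]
g 0.85 [112.3, 221.5, 165.5, 119.0] (array([575.4, -91.5]), array([-0.,  0.]))
c 0.92 [552.0, 228.8, 174.5, 125.7] (array([ 586.9, -312.5]), array([-0., -0.]))
```

View pics/w4.png

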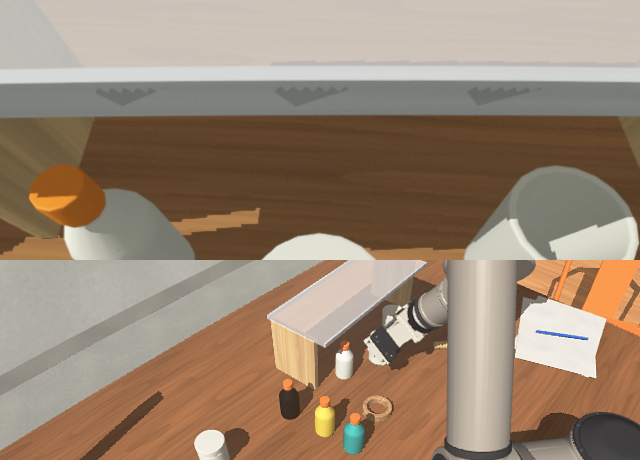

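The wrist view shows the jar lid centred between the glue (left) and the cup (right), with the board edge clear above. Both boxes are cut off by the gripper here, so I keep the w3 estimate and finish the move.

>>> step_arm:
  deltas:
    - [5,1,4,0,0,0]
    - [13,3,10,0,0,0]
    - [21,5,16,0,0,0]
    - [28,7,21,0,0,0]
    - [32.5,8.5,24.4,0,0,0]

```text
time: 17.92
tool_pos: [589.5, -202.4, 45.2]
tcp_rot: [-3.141, -0.661, 0.059]
contact_force: [0.4, 0.7, -3.7]
grip_width: 59.4
```

>>> step_arm:
  deltas:
    - [0,0,0,0,0,0]
    - [0,0,0,0,0,0]

```text
time: 18.08
tool_pos: [588.5, -202.0, 44.8]
tcp_rot: [-3.14, -0.66, 0.059]
contact_force: [-0.8, 0.0, -2.6]
grip_width: 59.2
```

>>> step_arm:
  deltas:
    - [-1.2,0,1.5,0,0,0]
    - [-2.2,0,2.8,0,0,0]
    - [-3,0,3.9,0,0,0]
    - [-3.4,0,4.3,0,0,0]
    - [-3.4,0,4.3,0,0,0]

```text
time: 18.5
tool_pos: [588.3, -202.1, 39.1]
tcp_rot: [-3.14, -0.66, 0.059]
contact_force: [0.3, 0.6, -3.6]
grip_width: 59.2
```

Run:
```python
from h import *
st()
Q=Ro.from_euler('xyz',[-3.141,-.661,.059])
plan([(np.array([588.4,-201.7,36.7]),Q)])
```

```text
t 18.50 [ 588.3 -202.1   39.1] [-3.14  -0.66   0.059] F [ 0.3   0.61 -3.59] tau [-1.000e-02 -4.644e+01 -1.398e+01  1.290e+00  1.970e+00 -5.000e-02] w 59.15612915518105
[-1.4, -0.4, 2.0, -0.001, 0.001, -0.0] rows 0.1 -> [588.0, -202.0, 37.0]
```

>>> step_arm:
  deltas:
    - [-0.3,0,0.4,0,0,0]
    - [-0.6,0,0.8,0,0,0]
    - [-0.9,0,1.2,0,0,0]
    - [-0.9,0,1.2,0,0,0]

```text
time: 18.83
tool_pos: [588.5, -202.1, 37.9]
tcp_rot: [-3.141, -0.66, 0.059]
contact_force: [0.1, -0.1, -3.7]
grip_width: 59.5
```

>>> step_arm:
  deltas:
    - [-0.3,0,0.4,0,0,0]
    - [-0.6,0,0.8,0,0,0]
    - [-0.6,0,0.8,0,0,0]

```text
time: 19.08
tool_pos: [588.5, -202.1, 36.9]
tcp_rot: [-3.141, -0.66, 0.059]
contact_force: [-0.1, -0.5, -3.5]
grip_width: 59.5
```

>>> step_arm:
  deltas:
    - [-0.3,0,0.4,0,0,0]
    - [-0.5,0,0.6,0,0,0]
    - [-0.5,0,0.6,0,0,0]

```text
time: 19.33
tool_pos: [588.8, -202.2, 36.8]
tcp_rot: [-3.141, -0.661, 0.059]
contact_force: [-2.7, 0.3, 3.7]
grip_width: 59.4
```

>>> step_arm:
  deltas:
    - [-0.3,0,0.4,0,0,0]
    - [-0.3,0,0.4,0,0,0]
    - [-0.3,0,0.4,0,0,0]

```text
time: 19.58
tool_pos: [589.0, -202.2, 36.8]
tcp_rot: [-3.141, -0.662, 0.06]
contact_force: [-4.4, 1.1, 7.7]
grip_width: 59.8
```

>>> step_arm:
  deltas:
    - [0,0,-0.3,0,0,0]
    - [0,0,-0.5,0,0,0]
    - [0,0,-0.5,0,0,0]
    - [0,0,-0.5,0,0,0]
    - [0,0,-0.5,0,0,0]
  fingers: 86

```text
time: 20.0
tool_pos: [588.3, -202.2, 36.0]
tcp_rot: [-3.141, -0.66, 0.059]
contact_force: [-0.3, -0.0, -0.7]
grip_width: 85.0
```

>>> step_arm:
  deltas:
    - [0,0,-8,0,0,0]
    - [0,0,-25,0,0,0]
    - [-2,0,-50,0,0,0]
    - [-8,0,-80,0,0,0]
    - [-15,0,-110,0,0,0]

```text
time: 20.42
tool_pos: [508.3, -206.6, 114.1]
tcp_rot: [-3.14, -0.66, 0.06]
contact_force: [-0.5, -0.5, 0.9]
grip_width: 86.0
```

>>> step_arm:
  deltas:
    - [-20,0,-20,0,0,0]
    - [-40,0,-40,0,0,0]
    - [-55,0,-55,0,0,0]
    - [-60,0,-60,0,0,0]
    - [-60,0,-60,0,0,0]

```text
time: 20.83
tool_pos: [424.2, -212.6, 124.6]
tcp_rot: [-3.141, -0.66, 0.057]
contact_force: [0.3, 0.5, -0.6]
grip_width: 86.0
```

Run:
```python
from h import *
st()
c=bot.capture('wrist')
def ft(q,r0,r1,h,x):
    return [(round(b['p'],2),b['rect'],fit([(c,b['rect'],1)],r0,r1,h,x)[0]) for b in bot.boxes_of(q,c)]
print(ft('glue',22,10,100,(572,-95)));print(ft('cup',25,30,70,(580,-312)));print(ft('jar_1',30,30,70,(577,-202)))
S=bot.capture('side');T=bot.capture('top')
for n,x in(('side',S),('top',T)): print(n,[np.round(b['rect']) for b in bot.boxes_of('jar_1',x)])
cv2.imwrite('pics/w5.png',np.vstack([c['color'][:330],S['color'][100:350]])[:,:,::-1])
```

```text
t 20.83 [ 424.2 -212.6  124.6] [-3.141 -0.66   0.057] F [ 0.33  0.48 -0.62] tau [ -0.81 -29.03 -13.33   1.29   1.59  -0.19] w 85.9823983928769
[(0.97, [28.4, 137.8, 56.9, 76.4], array([565.6,  49.1])), (0.94, [19.4, 238.1, 38.7, 61.8], array([473.2,  18.7])), (0.56, [191.4, 141.1, 71.9, 103.1], array([568.9, -93.2]))]
[(0.59, [445.8, 145.2, 82.0, 96.8], array([ 583.8, -312.1]))]
[(0.69, [318.7, 146.2, 79.2, 99.5], array([ 578.7, -203.8]))]
side [array([370., 182.,  23.,  36.]), array([213., 294.,  32.,  43.])]
top [array([213., 216.,  22.,  25.]), array([399., 229.,  22.,  15.]), array([204., 280.,  22.,  30.])]
```

View pics/w5.png

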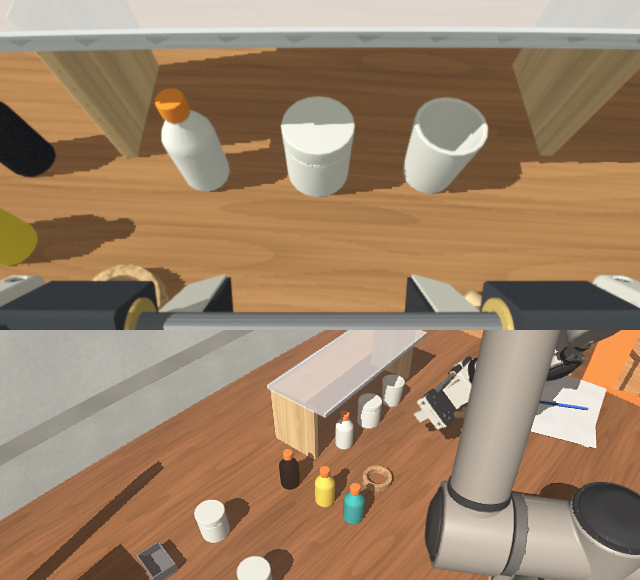

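The final view shows the jar upright between the glue and the cup, with row fronts at 190, 195 and 192 px; the jar's larger radius accounts for the difference. It sits about 2–3 mm from the midpoint, so I'm handing in.

```bash
python3 -c "
from h import *
print(bot.close_job())"
```

```text
the job is handed in; nothing more can be done
None
```

I found the full jar on the first lift and set it down upright under the riser's front edge, midway between the glue bottle and the cup. I handed the job in at about 21 s.

- **Weighing:** the first jar I lifted, the one nearest the yellow and turquoise bottles, read about 3.2 N (roughly 330 g), which only the full jar can weigh. The two empty jars were never touched.
- **Moving:** I parked the full jar upright in open space in front of the riser and regrasped it with the tool leaning back 38°. I lowered it until contact was felt, then released it.
- **Position:** the last close-up puts the jar at (579, -204). The glue–cup midpoint fits at (576, -203), so the jar is about 2–3 mm off it.
- **Other checks:** the jar stands upright and in line. The glue and cup positions match the earlier fits to within about 2 mm, and the forces I read never passed 10 N.
- **What disagreed:** my first leaned approach ran joints 4 and 6 up against their range ends, so I weighed with the tool vertical instead. One wrist view taken while I held the jar put the glue and cup about 5 mm further back. The gripper cut off both in that picture, so I did not use it.

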